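# Push-to-open lens cupboard on the marking machine's bed

## Task

Open the little cupboard with the yellow door: press the door in near its free edge with the fingertips until its touch catch lets go and it springs ajar, then swing it wide open, about square to the cupboard, with the outside of the fingers. Do not grip the door, leave the grey cupboard shut, and leave the jar, the ring light and the bracket standing where they are.

Things in the scene. Friction and masses are not known exactly. Their poses are not given: they have to be found in the camera images.
- yellow_door (a joint): yellow door's hinge angle, rad: 0 shut on its catch, -0.045 pressed in to its stop, 1.7 wide open at its stop. Pressed in beyond about -0.02 (3 mm and 3 to 6 N at the free edge; the stop is at 6 mm) and let go, it springs out by itself to about 0.4 to 0.5 within a second; beyond that it swings with slight friction (under 2 N) and stays where it is left. Pulling does not open the catch
- yellow_press (a point): point on the outer face of the yellow door, at a small dark dot 22 mm from the free edge and 30 mm below the cupboard's top; moves with the door. Axes with the door shut are the cupboard's: x into the cupboard (the way to press), y towards the hinge, z up
- yellow_hinge (a point): point on the yellow door's vertical hinge axis, level with the cupboard's top, 135 mm above the bed. Axes of the cupboard: x front to back, y to its hinged side (left seen from the robot), z up. White carcass with yellow roof, 160 wide, 130 deep, 135 high: front 13 mm behind this point (+x), middle 78 mm to the -y side. A black bar on the roof marks the side to press
- yellow_door_outer: outer half (5 mm) of the yellow door panel, facing the robot when shut. The whole door is 156 mm wide, all to the -y side of the hinge when shut, 10 mm thick (5 mm either side of the hinge axis), from 3 mm above the bed up to the cupboard's top; shut, it stands 8 mm off the carcass. Origin on the hinge axis at bed level, axes as yellow_press
- yellow_door_inner: inner half (5 mm) of the yellow door panel, facing into the cupboard; origin on the hinge axis at bed level. A steel strike stands 37 mm off its inner face, 25 mm above the bed, 123 mm from the hinge; in the cupboard a white spring plunger, 65 mm from the hinge and 75 mm above the bed, comes out 28 mm to push the door ajar
- grey_door (a joint): hinge angle of the grey door of the other cupboard, which is built just like the yellow one: 0 shut, to be left shut
- grey_hinge (a point): point on the grey door's hinge axis at the level of its cupboard's top (grey roof); sizes and axes as for yellow_hinge
- lens_jar: amber glass jar with black cap, 44 mm across, 70 mm high, standing beside the work; origin at the centre of its underside
- ring_light: black ring light lying flat, 68 mm across, hole 40 mm, 18 mm high; origin at the centre of its underside
- bracket: aluminium angle bracket, foot 50 x 40 mm, 53 mm high; origin at the centre of its underside
Things that resemble listed ones, but are neither listed nor needed, are in the scene too. What is shaped like the part that bears yellow_door but green, purple or turquoise is not meant.

How it is judged (in metres and radians):
On the way, in this order (a step that is already met when the one before it is completed fails the run):
1. the yellow door is pressed in against its catch (value of joint yellow_door below -0.012 rad), for 0.05 s.
2. the catch has let go and the yellow door has sprung ajar (value of joint yellow_door above 0.2 rad), for 0.1 s.
At the end, for the whole second after the job is handed in: The yellow door stands at rest, open by more than 1.2 rad (about 70 degrees) of its 1.7 rad; the grey door is shut (under 0.06 rad); jar, ring light and bracket are within 20 mm of where they stood (value of joint yellow_door above 1.2 rad and velocity of joint yellow_door between -0.1 and 0.1 rad/s and value of joint grey_door below 0.06 rad and distance of each of lens_jar, ring_light, bracket from where it was at the start of the episode below 0.02 m); the robot touches nothing.
It fails at once if the grey door is opened (value of joint grey_door above 0.06 rad).
It fails at once if the yellow door is pinched between the fingers (over 8 N on both of its faces) (contact force between the fingers and yellow_door_outer above 8 N and contact force between the fingers and yellow_door_inner above 8 N).
It fails at once if the jar, the ring light or the bracket is moved by more than 20 mm, lifted or knocked over (distance of any of lens_jar, ring_light, bracket from where it was at the start of the episode above 0.02 m or angle between any of lens_jar, ring_light, bracket's own z axis and vertical above 0.5 rad).
It also fails if it takes over 42 s, if anything falls off the work surface, if the arm or the gripper's body presses on something with over 40 N, if the wrist force passes 120 N, or if a joint passes its speed limit or range.

## Robot

A 6-joint arm with a two-finger parallel gripper is mounted at the origin on the work surface. World frame = base frame: x ahead of the robot, y to its left, z up, the work surface at z = 0. Lengths are in mm, angles in rad, forces in N, time in s.
With the tool pointing down it reaches from about 325 to 775 mm from the base axis. Payload 5.5 kg.
Tool frame: the origin (TCP) lies at the very end of the fingers, on their centre line; the grasp point (between the pads) lies 19 mm behind it; z points along the fingers, y is the direction in which the jaws open and shut (so a half turn about z gives the same grasp; the last joint's range is limited). The gripper opens to 88 mm and grips with 3 to 60 N. Pads are 20 mm wide; open, the fingers measure 115 mm over their backs; the gripper's body (75 mm by 178 mm) begins 61 mm behind the grasp point.
Start: joints at [1.111, 0.091, 1.231, -0, 1.82, -0.057], TCP at [235.203, 551.993, 222.631] pointing down, gripper open.
Joint ranges: [-2.87, 2.87], [-0.86, 2.18], [0.17, 2.46], [-1.51, 4.65], [0.06, 2.69], [-2.65, 2.65]. Speed limits (rad/s): [2.57, 2.57, 3.01, 3.14, 3.14, 3.14].

## Interface

Orientations are given as a 3x3 rotation matrix whose columns are the frame's x, y, z axes.
In Python, from workcell import manip, eyes, order gives the robot as it stands.
- The arm moves only by the tool apply_moves, never from a script. Its argument "targets" is a list of rows, each an object of numbers: "dx", "dy", "dz": the shift along the world's x, y, z in m; "ax", "ay", "az": the turn, a rotation vector about the world's x, y, z in rad. A call has 1 to 8 rows; each row is the pose to reach, as a shift and turn from the pose commanded when the call began; what a row does not reach only later rows make up. A row lasts 1/12 s, in which the tool goes at most 41.7 mm and 7.16 degrees, less where a joint would pass 70% of its speed; a pose out of reach is approached as far as the arm can. A call with a gripper value outside its range is refused whole. "jaw" is the finger opening in m, from 0 to 0.0878, set as the call begins (left out, the last holds). The fingers move at their own pace and stop on an object; the grip force is fixed at half the most. Time passes only in rows, so rows that repeat a pose let the fingers close. It gives the time, the measured TCP pose, the force and the opening at its end, in the units of the state.
- manip.get_obs(): the state, without advancing time (a new reading comes with each control period).
- eyes.capture(name): name is "scene" or "side" or "wrist"; returns a dict with "image" (384x512x3 uint8, red, green, blue), "range_z" (384x512 float32, mm along the optical axis (not along the pixel's ray), 0 where there is no reading), "intrinsics" (3x3 intrinsics, pixels), "R" (3x3) and "t" (3): a world point X has camera coordinates R X + t. Camera axes: x right, y down, z forward; pixel columns grow to the right and rows downward; lengths in mm; the calibration is good to about 2 mm. The wrist camera is an equidistant fisheye: a pixel r from the principal point sees the ray r / f radians off the axis. A picture is of the moment at which its call begins.
- order.close_job(): hands the job in, once; it reports no verdict.
The state is a dict: "clock": time; "joints": joint angles; "joint_velocities": joint speeds; "joint_efforts": joint torques, N m; "position": TCP position; "tcp_rot": TCP orientation; "ft_force": force on the tool from outside, world axes, zero at the start; "moment": the same for the moment, N m; "grip_width": opening from 0.0 (shut) to 1.0 (fully open).
Only numpy, scipy, OpenCV 4.12 (cv2) and the standard library are available. Lean on these libraries where they do the work, as an engineer would, in place of code of your own. Each camera call takes 0.05 s, during which the arm holds its last target. There are 200 camera calls.

## Working session

There is one attempt and no reset: what is moved stays moved. The work goes in short steps, Python scripts to look and compute and a tool call to move; the robot and the scene stay as the last step left them, time stands still between calls to the robot, and variables do not carry over. Pictures are saved under pics/ and viewed, about 8 in all and at most 12, crops included, and the job is handed in when it is done.

Besides the shell and the picture viewer there is one more tool, called as a command line: name --argument value ..., lists and objects as JSON in quotes. apply_moves: Moves the arm, as the interface text tells. Its arguments: {"type":"object","properties":{"targets":{"type":"array"},"jaw":{"type":"number"}},"required":["targets"]}

```bash
mkdir -p pics
cat > h.py <<'E'
import numpy as np, cv2
from workcell import manip, eyes, order
def cap(n,f):
    c=eyes.capture(n); np.savez(f'pics/{f}.npz',**c); cv2.imwrite(f'pics/{f}.png',c['image'][:,:,::-1]); return c
def world(c):
    h,w=c['range_z'].shape; K=c['intrinsics']; z=c['range_z']
    u,v=np.meshgrid(np.arange(w),np.arange(h))
    P=np.stack([(u-K[0,2])/K[0,0]*z,(v-K[1,2])/K[1,1]*z,z],-1)
    W=(P-c['t'])@c['R']; W[z==0]=np.nan; return W
E
python3 - <<'E'
from h import *
a=cap('scene','scene0');b=cap('side','side0')
o=np.hstack([a['image'],b['image']]);cv2.imwrite('pics/both.png',cv2.resize(o[:,:,::-1],(800,300)))
for c in(a,b): print(c['intrinsics'],c['R'],c['t'])
print(manip.get_obs())
E
```

```text
[[454.38310357   0.         249.77814945]
 [  0.         454.38310357 196.67134832]
 [  0.           0.           1.        ]] [[-0.99548688 -0.09439566  0.00976396]
 [-0.09219868  0.93765427 -0.33511771]
 [ 0.02247844 -0.33450551 -0.94212567]] [ 433.23911435   87.25740472 1368.03718073]
[[463.35739611   0.         259.48240129]
 [  0.         463.35739611 198.53089981]
 [  0.           0.           1.        ]] [[-0.93819183 -0.34582503 -0.01418234]
 [-0.25738228  0.72447829 -0.63944161]
 [ 0.23140971 -0.59626861 -0.76870884]] [ 402.97581589  160.55051926 1405.98213168]
{'clock': 0.1, 'joints': array([ 1.11130038e+00,  9.17639994e-02,  1.23174990e+00, -3.31398950e-05,
        1.81978790e+00, -5.67245873e-02]), 'joint_velocities': array([ 0.00079058, -0.00235761, -0.00331392, -0.00062217,  0.00201845,
       -0.00190153]), 'joint_efforts': array([ 2.67621945e-03, -4.47861171e+01, -4.07567096e+01,  7.01341918e-02,
        2.85167748e-02, -1.21438866e-04]), 'position': array([235.09145193, 551.74212228, 221.64045131]), 'tcp_rot': array([[-9.19975025e-01,  3.91976303e-01, -7.29213899e-04],
       [ 3.91976976e-01,  9.19973728e-01, -1.54611164e-03],
       [ 6.48185062e-05, -1.70821915e-03, -9.99998539e-01]]), 'ft_force': array([ 0.12430138, -0.7030536 ,  0.64393418]), 'moment': array([-0.01480777, -0.01841807, -0.00629045]), 'grip_width': 0.9979424904927117}
```

View pics/scene0.png

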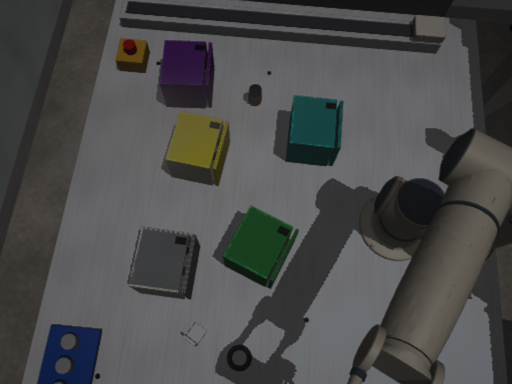

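View pics/side0.png

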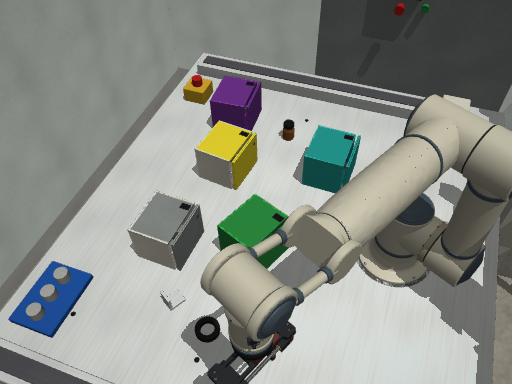

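Scene view: the yellow-roofed cupboard is at (198,145). Lookalikes are purple (187,72), turquoise (315,130) and green (260,245), with the grey one at (163,262). The jar is at (255,95), the ring light at (239,357) and the bracket at (195,333). I choose the yellow one and will check it in a crop while measuring.

Run:
```python
from h import *
for n in('scene0','side0'):
    c=dict(np.load(f'pics/{n}.npz'));W=world(c);hsv=cv2.cvtColor(c['image'],cv2.COLOR_RGB2HSV)
    H,S,V=hsv[...,0].astype(int),hsv[...,1],hsv[...,2]
    for name,m in(('yellow',(abs(H-28)<6)&(S>130)),('green',(abs(H-62)<12)&(S>130)),('turq',(abs(H-89)<8)&(S>130)),('purple',(abs(H-143)<12)&(S>100)),('any',S>=0)):
        r=m&(abs(W[...,2]-135)<5)&(W[...,0]>200)
        r=cv2.morphologyEx(r.astype(np.uint8),cv2.MORPH_OPEN,np.ones((2,2)))
        k,l,s,_=cv2.connectedComponentsWithStats(r)
        for i in range(1,k):
            if s[i,4]>150:
                p=W[l==i]; box=cv2.minAreaRect(p[:,:2].astype(np.float32))
                print(n,name,s[i,4],np.round(p[:,2].mean(),1),np.round(box[0]),np.round(box[1]),round(box[2],1),np.round(cv2.boxPoints(box)).tolist())
    if n=='side0':
        cv2.imwrite('pics/crop.png',cv2.resize(c['image'][100:210,170:380,::-1],None,fx=3.6,fy=3.6,interpolation=cv2.INTER_CUBIC))
    W5=W[...,2]
c=dict(np.load('pics/scene0.npz'));W=world(c)
for nm,(u,v) in dict(jar=(255,89),ring=(239,347),br=(195,333),ped=(255,100)).items(): print(nm,np.round(W[v,u]))
```

```text
scene0 yellow 1821 nan [ 612. -158.] [149. 124.] 81.8 [[540.0, -223.0], [663.0, -241.0], [685.0, -93.0], [562.0, -75.0]]
scene0 green 2485 nan [403. 123.] [158. 125.] 68.2 [[315.0, 73.0], [431.0, 26.0], [490.0, 173.0], [374.0, 219.0]]
scene0 turq 1881 nan [ 260. -295.] [246. 132.] 84.7 [[183.0, -412.0], [315.0, -424.0], [337.0, -179.0], [206.0, -167.0]]
scene0 purple 1654 nan [ 684. -466.] [125. 261.] 3.7 [[613.0, -340.0], [630.0, -600.0], [754.0, -592.0], [738.0, -332.0]]
scene0 any 1751 nan [ 685. -471.] [128. 265.] 3.7 [[613.0, -343.0], [630.0, -607.0], [757.0, -599.0], [740.0, -334.0]]
scene0 any 1990 nan [ 259. -295.] [247. 132.] 84.3 [[181.0, -412.0], [313.0, -425.0], [337.0, -179.0], [206.0, -166.0]]
scene0 any 2133 nan [ 570. -167.] [252. 115.] 57.9 [[454.0, -243.0], [552.0, -305.0], [686.0, -91.0], [588.0, -30.0]]
scene0 any 2680 nan [396. 104.] [196. 126.] 68.3 [[301.0, 36.0], [419.0, -10.0], [491.0, 172.0], [374.0, 219.0]]
scene0 any 2834 nan [657. 194.] [159. 127.] 87.2 [[590.0, 117.0], [717.0, 111.0], [725.0, 270.0], [598.0, 276.0]]
scene0 any 196 107.7 [323. 134.] [191.
[... 626 characters left out ...]
[749.0, -489.0], [734.0, -327.0]]
side0 any 397 129.1 [ 680. -413.] [125. 162.] 5.2 [[610.0, -338.0], [625.0, -500.0], [750.0, -489.0], [735.0, -327.0]]
side0 any 968 nan [ 610. -155.] [161. 127.] 83.3 [[537.0, -227.0], [663.0, -242.0], [682.0, -83.0], [556.0, -68.0]]
side0 any 916 nan [ 269. -315.] [296. 124.] 88.7 [[204.0, -461.0], [328.0, -464.0], [335.0, -168.0], [211.0, -166.0]]
side0 any 1727 nan [654. 200.] [162. 121.] 85.9 [[588.0, 123.0], [709.0, 115.0], [720.0, 276.0], [600.0, 285.0]]
side0 any 1818 nan [318. 250.] [188. 471.] 32.8 [[111.0, 397.0], [367.0, 1.0], [525.0, 103.0], [270.0, 499.0]]
jar [ 456. -385.   74.]
ring [428. 390.  18.]
br [552. 364.   9.]
ped [ 453. -365.   42.]
```

View pics/crop.png

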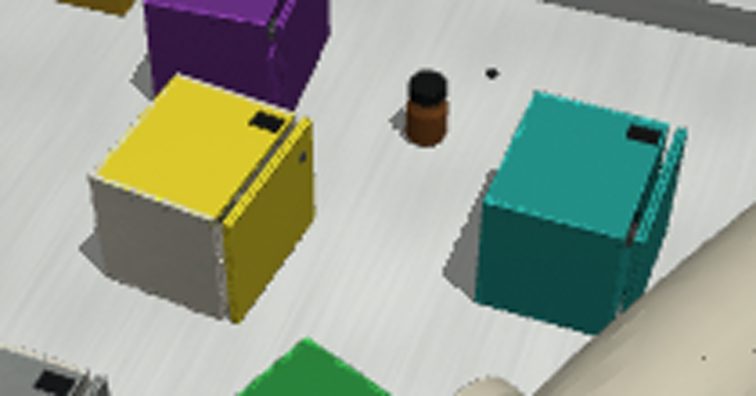

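The crop confirms it: yellow door with the dark dot at crop (303,157) and the black bar at (266,121), free edge on the −y side. My estimates are yaw ≈ −7.5°, hinge ≈ (544,−69) and press point ≈ (521,−201,105). Roof measures about 158×125 mm, which fits the given sizes. Setting out at height.

apply_moves --targets '[{"dx": 0.08,"dy": -0.25,"az": 0.27},{"dx": 0.08,"dy": -0.25,"az": 0.27},{"dx": 0.08,"dy": -0.25,"az": 0.27},{"dx": 0.08,"dy": -0.25,"az": 0.27},{"dx": 0.08,"dy": -0.25,"az": 0.27},{"dx": 0.08,"dy": -0.25,"az": 0.27},{"dx": 0.08,"dy": -0.25,"az": 0.27},{"dx": 0.08,"dy": -0.25,"az": 0.27}]' --jaw 0

```text
$.targets[0]: bad value
```

apply_moves --targets '[{"dx": 0.08,"dy": -0.25},{"dx": 0.08,"dy": -0.25},{"dx": 0.08,"dy": -0.25},{"dx": 0.08,"dy": -0.25},{"dx": 0.08,"dy": -0.25},{"dx": 0.08,"dy": -0.25},{"dx": 0.08,"dy": -0.25},{"dx": 0.08,"dy": -0.25}]'

```text
$.targets[0]: bad value
```

apply_moves --targets '[{"dx": 0.07,"dy": -0.247},{"dx": 0.07,"dy": -0.247},{"dx": 0.07,"dy": -0.247},{"dx": 0.07,"dy": -0.247},{"dx": 0.07,"dy": -0.247},{"dx": 0.07,"dy": -0.247},{"dx": 0.07,"dy": -0.247},{"dx": 0.07,"dy": -0.247}]'

```text
$.targets[0]: bad value
```

apply_moves --targets '[{"dx": 0.03,"dy": -0.1,"dz": 0,"ax": 0,"ay": 0,"az": 0.27},{"dx": 0.08,"dy": -0.25,"dz": 0,"ax": 0,"ay": 0,"az": 0.27},{"dx": 0.08,"dy": -0.25,"dz": 0,"ax": 0,"ay": 0,"az": 0.27},{"dx": 0.08,"dy": -0.25,"dz": 0,"ax": 0,"ay": 0,"az": 0.27},{"dx": 0.08,"dy": -0.25,"dz": 0,"ax": 0,"ay": 0,"az": 0.27},{"dx": 0.08,"dy": -0.25,"dz": 0,"ax": 0,"ay": 0,"az": 0.27},{"dx": 0.08,"dy": -0.25,"dz": 0,"ax": 0,"ay": 0,"az": 0.27},{"dx": 0.08,"dy": -0.25,"dz": 0,"ax": 0,"ay": 0,"az": 0.27}]' --jaw 0

```text
clock: 0.77
position: [316.1, 299.5, 222.8]
tcp_rot: [[-0.991, 0.137, 0.001], [0.137, 0.991, -0.0], [-0.001, -0.0, -1.0]]
ft_force: [-0.4, 0.7, -0.1]
grip_width: 0.435
```

apply_moves --targets '[{"dx": 0.08,"dy": -0.25,"dz": 0,"ax": 0,"ay": 0,"az": 0},{"dx": 0.08,"dy": -0.25,"dz": 0,"ax": 0,"ay": 0,"az": 0},{"dx": 0.08,"dy": -0.25,"dz": 0,"ax": 0,"ay": 0,"az": 0},{"dx": 0.08,"dy": -0.25,"dz": 0,"ax": 0,"ay": 0,"az": 0},{"dx": 0.08,"dy": -0.25,"dz": 0,"ax": 0,"ay": 0,"az": 0},{"dx": 0.08,"dy": -0.25,"dz": 0,"ax": 0,"ay": 0,"az": 0},{"dx": 0.08,"dy": -0.25,"dz": 0,"ax": 0,"ay": 0,"az": 0},{"dx": 0.08,"dy": -0.25,"dz": 0,"ax": 0,"ay": 0,"az": 0}]'

```text
clock: 1.43
position: [395.9, 50.1, 222.0]
tcp_rot: [[-0.991, 0.137, -0.001], [0.137, 0.991, -0.0], [0.001, -0.0, -1.0]]
ft_force: [0.4, 1.5, 0.5]
grip_width: 0.004
```

apply_moves --targets '[{"dx": 0.07,"dy": -0.245,"dz": 0,"ax": 0,"ay": 0,"az": 0},{"dx": 0.07,"dy": -0.245,"dz": 0,"ax": 0,"ay": 0,"az": 0},{"dx": 0.07,"dy": -0.245,"dz": 0,"ax": 0,"ay": 0,"az": 0},{"dx": 0.07,"dy": -0.245,"dz": 0,"ax": 0,"ay": 0,"az": 0},{"dx": 0.07,"dy": -0.245,"dz": 0,"ax": 0,"ay": 0,"az": 0},{"dx": 0.07,"dy": -0.245,"dz": 0,"ax": 0,"ay": 0,"az": 0},{"dx": 0.07,"dy": -0.245,"dz": 0,"ax": 0,"ay": 0,"az": 0},{"dx": 0.07,"dy": -0.245,"dz": 0,"ax": 0,"ay": 0,"az": 0}]'

```text
clock: 2.1
position: [466.0, -193.0, 221.2]
tcp_rot: [[-0.991, 0.134, -0.002], [0.134, 0.991, 0.002], [0.003, 0.002, -1.0]]
ft_force: [-0.2, 0.5, 0.0]
grip_width: 0.004
```

Run:
```python
from h import *
c=cap('side','side1'); o=manip.get_obs(); print(o['position'],o['joints'],o['grip_width'])
cv2.imwrite('pics/s1.png',cv2.resize(c['image'][20:250,130:430,::-1],None,fx=2.6,fy=2.6))
```

```text
[ 465.83323969 -191.77403993  221.75428759] [-4.58797046e-01 -1.65990006e-01  1.48301481e+00  1.06998505e-03
  1.82681555e+00 -1.89675674e+00] 0.010053747971257828
```

View pics/s1.png

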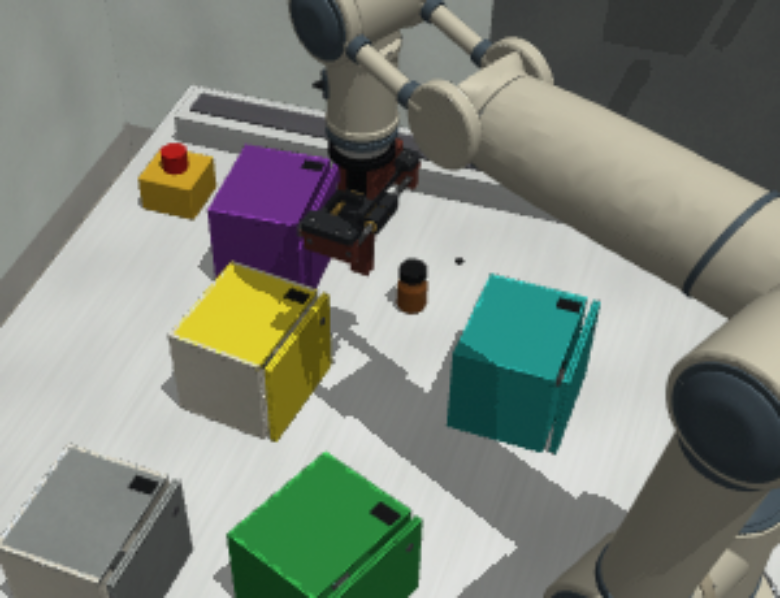

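The fingertips at (360,265) in this view are clear, in front of the dot at (322,322). Next: lower, then advance.

apply_moves --targets '[{"dx": 0,"dy": -0.005,"dz": -0.04,"ax": 0,"ay": 0,"az": 0},{"dx": 0,"dy": -0.005,"dz": -0.08,"ax": 0,"ay": 0,"az": 0},{"dx": 0.0,"dy": -0.005,"dz": -0.12,"ax": 0,"ay": 0,"az": 0},{"dx": 0.01,"dy": -0.006,"dz": -0.125,"ax": 0,"ay": 0,"az": 0},{"dx": 0.02,"dy": -0.008,"dz": -0.125,"ax": 0,"ay": 0,"az": 0},{"dx": 0.03,"dy": -0.009,"dz": -0.125,"ax": 0,"ay": 0,"az": 0},{"dx": 0.03,"dy": -0.009,"dz": -0.125,"ax": 0,"ay": 0,"az": 0},{"dx": 0.03,"dy": -0.009,"dz": -0.125,"ax": 0,"ay": 0,"az": 0}]'

```text
clock: 2.82
position: [495.7, -199.8, 98.0]
tcp_rot: [[-0.992, 0.129, 0.0], [0.129, 0.992, 0.0], [-0.0, 0.0, -1.0]]
ft_force: [0.1, 0.2, -0.2]
grip_width: 0.006
```

apply_moves --targets '[{"dx": 0.004,"dy": 0,"dz": 0,"ax": 0,"ay": 0,"az": 0},{"dx": 0.008,"dy": -0.001,"dz": 0,"ax": 0,"ay": 0,"az": 0},{"dx": 0.008,"dy": -0.001,"dz": 0,"ax": 0,"ay": 0,"az": 0}]'

```text
clock: 3.07
position: [503.8, -202.7, 98.1]
tcp_rot: [[-0.991, 0.132, 0.001], [0.132, 0.991, -0.0], [-0.001, -0.0, -1.0]]
ft_force: [0.4, -0.4, -0.0]
grip_width: 0.006
```

apply_moves --targets '[{"dx": 0.002,"dy": 0,"dz": 0,"ax": 0,"ay": 0,"az": 0},{"dx": 0.004,"dy": 0,"dz": 0,"ax": 0,"ay": 0,"az": 0},{"dx": 0.004,"dy": 0,"dz": 0,"ax": 0,"ay": 0,"az": 0}]'

```text
clock: 3.32
position: [507.4, -203.1, 97.6]
tcp_rot: [[-0.991, 0.133, 0.0], [0.133, 0.991, 0.0], [-0.0, 0.0, -1.0]]
ft_force: [-0.2, 0.7, 0.1]
grip_width: 0.006
```

apply_moves --targets '[{"dx": 0.002,"dy": 0,"dz": 0,"ax": 0,"ay": 0,"az": 0},{"dx": 0.003,"dy": 0,"dz": 0,"ax": 0,"ay": 0,"az": 0},{"dx": 0.003,"dy": 0,"dz": 0,"ax": 0,"ay": 0,"az": 0}]'

```text
clock: 3.57
position: [510.3, -203.1, 97.6]
tcp_rot: [[-0.991, 0.133, -0.0], [0.133, 0.991, 0.0], [0.0, 0.0, -1.0]]
ft_force: [-0.1, -0.4, -0.2]
grip_width: 0.006
```

apply_moves --targets '[{"dx": 0.002,"dy": 0,"dz": 0,"ax": 0,"ay": 0,"az": 0},{"dx": 0.003,"dy": 0,"dz": 0,"ax": 0,"ay": 0,"az": 0},{"dx": 0.003,"dy": 0,"dz": 0,"ax": 0,"ay": 0,"az": 0}]'

```text
clock: 3.82
position: [513.4, -203.0, 97.6]
tcp_rot: [[-0.991, 0.132, 0.0], [0.132, 0.991, 0.0], [-0.0, 0.0, -1.0]]
ft_force: [1.2, 0.1, -0.4]
grip_width: 0.003
```

apply_moves --targets '[{"dx": 0.002,"dy": 0,"dz": 0,"ax": 0,"ay": 0,"az": 0},{"dx": 0.002,"dy": 0,"dz": 0,"ax": 0,"ay": 0,"az": 0}]'

```text
clock: 3.98
position: [515.1, -203.1, 97.6]
tcp_rot: [[-0.991, 0.133, -0.001], [0.133, 0.991, -0.0], [0.001, -0.0, -1.0]]
ft_force: [-1.1, 0.0, 0.9]
grip_width: 0.005
```

apply_moves --targets '[{"dx": 0.002,"dy": 0,"dz": 0,"ax": 0,"ay": 0,"az": 0},{"dx": 0.002,"dy": 0,"dz": 0,"ax": 0,"ay": 0,"az": 0}]'

```text
clock: 4.15
position: [516.9, -203.3, 97.6]
tcp_rot: [[-0.991, 0.133, -0.001], [0.133, 0.991, -0.001], [0.001, -0.001, -1.0]]
ft_force: [-3.5, -1.5, 0.6]
grip_width: 0.007
```

apply_moves --targets '[{"dx": 0.002,"dy": 0,"dz": 0,"ax": 0,"ay": 0,"az": 0},{"dx": 0.002,"dy": 0,"dz": 0,"ax": 0,"ay": 0,"az": 0}]'

```text
clock: 4.32
position: [519.2, -203.3, 97.6]
tcp_rot: [[-0.991, 0.133, -0.0], [0.133, 0.991, -0.0], [0.0, -0.001, -1.0]]
ft_force: [-2.9, -1.6, -0.1]
grip_width: 0.009
```

In contact at about 3 N. I'll press a bit further, hold, then retreat along −x.

apply_moves --targets '[{"dx": 0.002,"dy": 0,"dz": 0,"ax": 0,"ay": 0,"az": 0},{"dx": 0.002,"dy": 0,"dz": 0,"ax": 0,"ay": 0,"az": 0}]'

```text
clock: 4.48
position: [520.3, -203.3, 97.5]
tcp_rot: [[-0.991, 0.133, -0.003], [0.133, 0.991, -0.0], [0.003, -0.001, -1.0]]
ft_force: [-7.5, -2.3, 2.7]
grip_width: 0.001
```

Force has risen to 7.5 N, close to the stop, so it is well past the catch. Retreating.

apply_moves --targets '[{"dx": -0.04,"dy": 0.003,"dz": 0,"ax": 0,"ay": 0,"az": 0},{"dx": -0.08,"dy": 0.003,"dz": 0,"ax": 0,"ay": 0,"az": 0},{"dx": -0.12,"dy": 0.003,"dz": 0,"ax": 0,"ay": 0,"az": 0},{"dx": -0.13,"dy": 0.003,"dz": 0,"ax": 0,"ay": 0,"az": 0},{"dx": -0.13,"dy": 0.003,"dz": 0,"ax": 0,"ay": 0,"az": 0},{"dx": -0.13,"dy": 0.003,"dz": 0,"ax": 0,"ay": 0,"az": 0},{"dx": -0.13,"dy": 0.003,"dz": 0,"ax": 0,"ay": 0,"az": 0},{"dx": -0.13,"dy": 0.003,"dz": 0,"ax": 0,"ay": 0,"az": 0}]'

```text
clock: 5.15
position: [392.3, -199.9, 97.8]
tcp_rot: [[-0.991, 0.132, 0.001], [0.132, 0.991, 0.0], [-0.001, 0.0, -1.0]]
ft_force: [-0.4, -0.2, -0.3]
grip_width: 0.01
```

Run:
```python
from h import *
c=cap('scene','scene2'); o=manip.get_obs(); print(o['position'])
a=c['image'][60:240,130:350,::-1]; cv2.imwrite('pics/s2.png',cv2.resize(a,None,fx=3.2,fy=3.2))
```

```text
[ 392.20544158 -199.89972561   97.6644091 ]
```

View pics/s2.png

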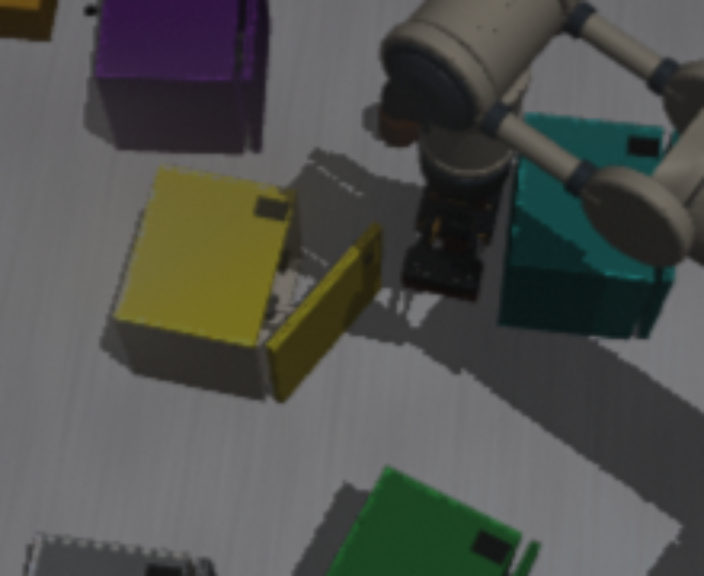

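The door (crop (325,315)) is ajar at about 0.45 rad, with its free edge at crop (375,240) clear of the fingers. I'll go round the free edge and in behind the door.

apply_moves --targets '[{"dx": 0,"dy": -0.03,"dz": 0,"ax": 0,"ay": 0,"az": 0},{"dx": 0,"dy": -0.058,"dz": 0,"ax": 0,"ay": 0,"az": 0},{"dx": 0.03,"dy": -0.06,"dz": 0,"ax": 0,"ay": 0,"az": 0},{"dx": 0.065,"dy": -0.06,"dz": 0,"ax": 0,"ay": 0,"az": 0},{"dx": 0.1,"dy": -0.06,"dz": 0,"ax": 0,"ay": 0,"az": 0},{"dx": 0.11,"dy": -0.055,"dz": 0,"ax": 0,"ay": 0,"az": 0},{"dx": 0.11,"dy": -0.05,"dz": 0,"ax": 0,"ay": 0,"az": 0},{"dx": 0.11,"dy": -0.05,"dz": 0,"ax": 0,"ay": 0,"az": 0}]'

```text
clock: 5.87
position: [501.3, -248.7, 96.8]
tcp_rot: [[-0.991, 0.13, -0.002], [0.13, 0.991, 0.001], [0.002, 0.001, -1.0]]
ft_force: [0.1, 0.0, 0.7]
grip_width: 0.005
```

Run:
```python
from h import *
c=cap('side','side3'); o=manip.get_obs(); print(o['position'],o['ft_force'])
cv2.imwrite('pics/s3.png',cv2.resize(c['image'][60:210,170:390,::-1],None,fx=3.2,fy=3.2))
```

```text
[ 500.79476822 -249.28417089   97.24349045] [ 0.3698241  -0.85357321  0.61242653]
```

View pics/s3.png

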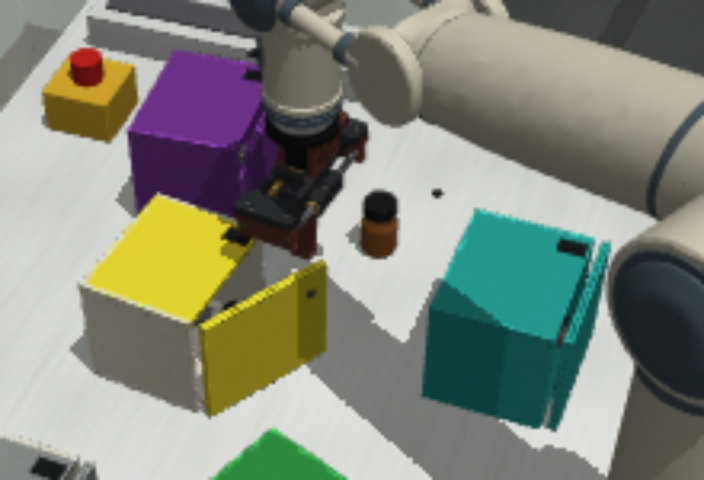

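The fingers (crop (300,245)) are at the mouth of the gap behind the door's free edge (325,265). Now I go in and push the inner face.

apply_moves --targets '[{"dx": 0.004,"dy": 0.025,"dz": 0,"ax": 0,"ay": 0,"az": 0},{"dx": 0.005,"dy": 0.048,"dz": 0,"ax": 0,"ay": 0,"az": 0},{"dx": 0.0,"dy": 0.06,"dz": 0,"ax": 0,"ay": 0,"az": 0},{"dx": -0.01,"dy": 0.07,"dz": 0,"ax": 0,"ay": 0,"az": 0},{"dx": -0.02,"dy": 0.078,"dz": 0,"ax": 0,"ay": 0,"az": 0},{"dx": -0.03,"dy": 0.086,"dz": 0,"ax": 0,"ay": 0,"az": 0},{"dx": -0.039,"dy": 0.094,"dz": 0,"ax": 0,"ay": 0,"az": 0},{"dx": -0.039,"dy": 0.094,"dz": 0,"ax": 0,"ay": 0,"az": 0}]'

```text
clock: 6.58
position: [460.5, -155.4, 98.3]
tcp_rot: [[-0.991, 0.132, 0.001], [0.132, 0.991, -0.001], [-0.001, -0.0, -1.0]]
ft_force: [-0.5, -0.6, 0.2]
grip_width: 0.009
```

apply_moves --targets '[{"dx": -0.008,"dy": 0.01,"dz": 0,"ax": 0,"ay": 0,"az": 0},{"dx": -0.016,"dy": 0.02,"dz": 0,"ax": 0,"ay": 0,"az": 0},{"dx": -0.023,"dy": 0.03,"dz": 0,"ax": 0,"ay": 0,"az": 0},{"dx": -0.028,"dy": 0.041,"dz": 0,"ax": 0,"ay": 0,"az": 0},{"dx": -0.032,"dy": 0.052,"dz": 0,"ax": 0,"ay": 0,"az": 0},{"dx": -0.035,"dy": 0.063,"dz": 0,"ax": 0,"ay": 0,"az": 0},{"dx": -0.036,"dy": 0.073,"dz": 0,"ax": 0,"ay": 0,"az": 0},{"dx": -0.036,"dy": 0.073,"dz": 0,"ax": 0,"ay": 0,"az": 0}]'

```text
clock: 7.25
position: [426.1, -81.3, 97.7]
tcp_rot: [[-0.991, 0.131, 0.0], [0.131, 0.991, 0.001], [-0.0, 0.001, -1.0]]
ft_force: [0.2, -0.5, -0.2]
grip_width: 0.007
```

Run:
```python
from h import *
c=cap('scene','scene4'); o=manip.get_obs(); print(o['position'],o['ft_force'])
a=c['image'][60:240,130:350,::-1]; cv2.imwrite('pics/s4.png',cv2.resize(a,None,fx=3.2,fy=3.2))
```

```text
[426.18706982 -82.0366571   97.61989108] [-0.458644   -0.03042813  0.23095434]
```

View pics/s4.png

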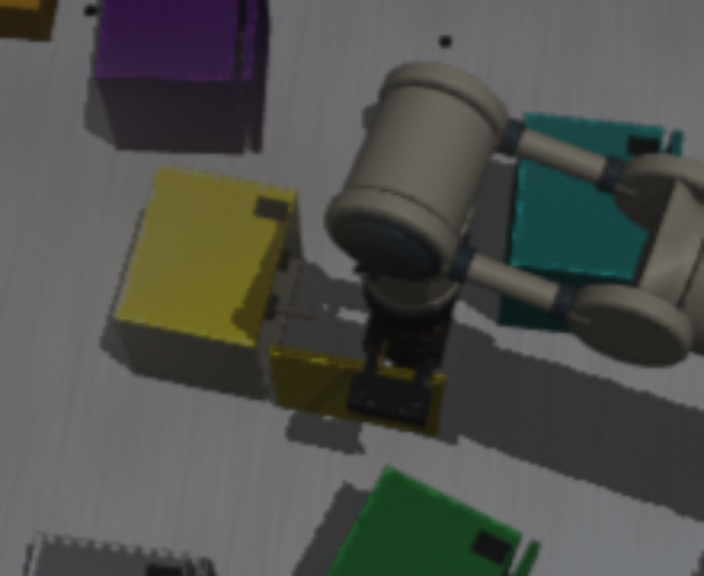

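The door (crop (355,390)) stands about square to the cupboard. Backing off in −y, then up.

apply_moves --targets '[{"dx": 0,"dy": -0.03,"dz": 0,"ax": 0,"ay": 0,"az": 0},{"dx": 0,"dy": -0.05,"dz": 0.0,"ax": 0,"ay": 0,"az": 0},{"dx": 0,"dy": -0.05,"dz": 0.04,"ax": 0,"ay": 0,"az": 0},{"dx": 0,"dy": -0.05,"dz": 0.08,"ax": 0,"ay": 0,"az": 0},{"dx": 0,"dy": -0.05,"dz": 0.12,"ax": 0,"ay": 0,"az": 0},{"dx": 0,"dy": -0.05,"dz": 0.15,"ax": 0,"ay": 0,"az": 0},{"dx": 0,"dy": -0.05,"dz": 0.15,"ax": 0,"ay": 0,"az": 0},{"dx": 0,"dy": -0.05,"dz": 0.15,"ax": 0,"ay": 0,"az": 0}]'

```text
clock: 7.97
position: [427.1, -133.6, 249.6]
tcp_rot: [[-0.991, 0.133, 0.003], [0.133, 0.991, -0.002], [-0.004, -0.001, -1.0]]
ft_force: [-1.1, 0.2, -0.5]
grip_width: 0.007
```

Run:
```python
from h import *
c=cap('side','side5'); o=manip.get_obs(); print(o['position'],o['ft_force'])
cv2.imwrite('pics/s5.png',cv2.resize(c['image'][:,:,::-1],None,fx=1.5,fy=1.5))
W=world(c);hsv=cv2.cvtColor(c['image'],cv2.COLOR_RGB2HSV).astype(int)
m=(abs(hsv[...,0]-28)<6)&(hsv[...,1]>130)&(W[...,0]<520)&(W[...,0]>370)&(abs(W[...,1]+70)<80)&(W[...,2]>10)
p=W[m][:,:2].astype(np.float32); v=cv2.fitLine(p,cv2.DIST_HUBER,0,.01,.01).ravel(); print(len(p),p.min(0),p.max(0),v, np.degrees(np.arctan2(v[1],v[0])))
```

```text
[ 426.48937653 -133.2796466   247.47156736] [ 0.14231747 -0.42516669  0.22020329]
1000 [388.98572 -72.01763] [519.8437  -45.34246] [ 9.9490410e-01 -1.0082574e-01  4.5291556e+02 -5.7471142e+01] -5.786722
```

View pics/s5.png

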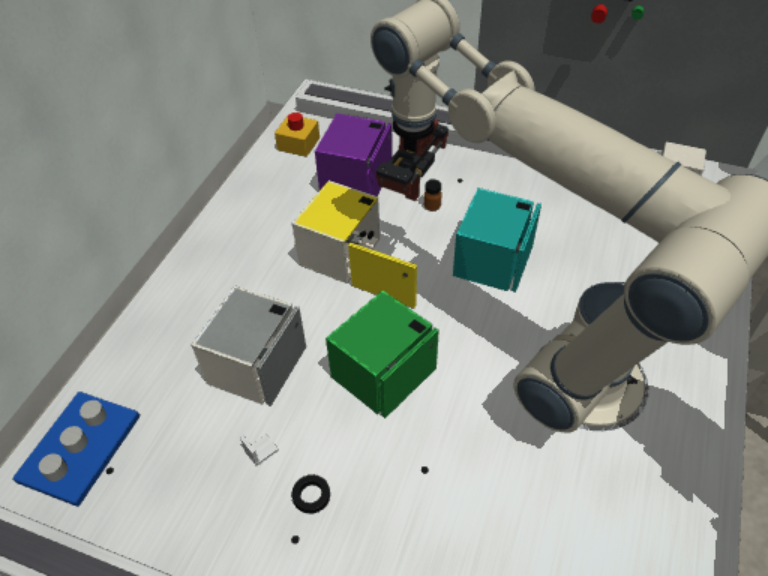

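The door (383,275) is open at about 1.5 rad. The grey cupboard is shut, and the jar (432,195), ring light (311,494) and bracket (258,447) are standing. The robot is clear, so I'm handing in.

```bash
python3 -c "
from h import *
print(manip.get_obs()['joint_velocities'].round(3)); print(order.close_job())"
```

```text
[ 0.003  0.01   0.051 -0.    -0.003  0.   ]
the job is handed in; nothing more can be done
None
```

The yellow door is open at about 1.5 rad, roughly square to its cupboard, and the job is handed in. The hand-in gave no verdict.

- **Press:** I pressed near the dark dot with the closed fingertips. The force rose to about 7.5 N after roughly 5 mm of travel, and on release the door sprang ajar to about 0.45 rad (judged by eye).
- **Swing:** I went round the free edge and pushed the inner face with the outside of the closed fingers. Wrist readings at the end of each push were under 1 N.
- **Last checks:** A line fitted to the door in the final depth picture put it within 2° of square. The gripper was clear, with the fingertips at z ≈ 247 mm. In the same picture the grey door was shut and the jar, ring light and bracket were standing; I checked these by eye, not by measurement.
- **Disagreements:** The first contact came about 3 mm deeper than estimated. The first three move calls were refused because rows need all six numbers; the arm did not move then. No check failed.

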